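# Book a part-filled tube rack into its shipping carton with the hand scanner

## Task

Lift the hand-held barcode scanner up and off its forked bracket and scan first the label on the part-filled tube rack (only five tubes; never the full rack's), then the one on the carton's half-open flap. For each, point the window at the middle of the label, square to it, its wide side along the label's long side, 5 to 10 cm away, and hold it still for a good second. Then hang the scanner back on the bracket it came from and let go; do not disturb the torch beside it, the bottle, the jar, the label roll or the flap.

Things in the scene. Friction and masses are not known exactly. Their poses are not given: they have to be found in the camera images.
- scanner: Black hand scanner, loose, 0.18 kg, 163 mm long, hanging upright by its collar on either bracket. Origin at the middle of the window, its lowest face; z runs up the scanner (it scans along -z), y along the wide window. Going up: head 34 (x) x 60 (y), z 0 to 36; neck 20 x 24, to z 85; collar 30 x 52, to z 93; grip 22 (x) x 26 (y), to z 163 mm.
- scanner_collar (a point): Centre of the underside of the scanner's collar, 85 mm above the window; the collar rests on the bracket's arms. The head is wider than the bracket's gap, so the scanner comes off by raising it 15 to 35 mm, then moving it out along the stand's -x.
- stand: Fixed grey stand, base 120 (x) x 180 (y) mm, origin under its middle; back panel at x 39 to 51, up to z 150. Two brackets at y -45 and +45, one for the scanner, one for the torch (both at about x 0): two arms along x, 8 mm square, 21 mm either side of the bracket's middle (gap 34), ending at x -31, top at z 130; a lip at the front (x -31 to -23) up to z 142 mm.
- torch: Loose aluminium torch hanging on the other bracket, round head 38 mm across and round grip 24 mm across, 148 mm long; origin at its lowest face, z up. Leave alone.
- rack_few: Fixed white tube rack 130 (y) mm wide, 55 mm high, with only five red-capped tubes (tops at 106 mm); origin under its middle; block at x -25 to +65 mm, sloping label plate on its -x side. To be scanned.
- label_few: White barcode label 36 x 70 mm on the part-filled rack's front plate, which leans back 0.45 rad from horizontal, facing up and towards the rack's -x. Origin at the centre of the label's face; z points straight out of the face, y along its long (70 mm) side, x up the slope away from the robot.
- rack_full: Fixed rack of the same make but full, with 20 red-capped tubes (tops at 106 mm). Not to be scanned.
- label_full: The same kind of label on the full rack. Not to be scanned. Origin at the centre of the label's face; z points straight out of the face, y along its long (70 mm) side, x up the slope away from the robot.
- carton: Fixed white open carton 130 (x) x 150 (y) x 80 mm, origin under its middle; a stiff white flap 125 x 148 mm is hinged on its near (-x) upper edge and stands half open by 0.15 to 0.5 rad, its far edge raised.
- label_carton: White barcode label 36 x 70 mm on the upper face of the carton's flap, 60 mm from the hinge, tilted as the flap is. Origin at the centre of the label's face; z points straight out of the face, y along its long (70 mm) side, x up the slope away from the robot.
- sanitiser: Loose bottle, 52 mm across, 160 mm high, origin under its middle. Leave alone.
- jar: Loose white jar, 60 mm across, 100 mm high, origin under its middle. Leave alone.
- roll: Loose roll of labels lying flat, 76 mm across, 40 mm high, origin under its middle. Leave alone.

How it is judged:
By the outcome, as a careful person would: the job done as asked, in the order asked, and still so for the second after the job is handed in, with the robot touching nothing.
It also fails if it takes over 72 s, if anything falls off the work surface, if the arm or the gripper's body presses on something with over 40 N, if the wrist force passes 120 N, or if a joint passes its speed limit or range.

## Robot

A 7-joint arm with a two-finger parallel gripper is mounted at the origin on the work surface. World frame = base frame: x ahead of the robot, y to its left, z up, the work surface at z = 0. Lengths are in m, angles in rad, forces in N, time in s.
With the tool pointing down it reaches from about 0.425 to 0.925 m from the base axis. Payload 6.8 kg.
Tool frame: the origin (TCP) lies at the very end of the fingers, on their centre line; the grasp point (between the pads) lies bot.grip_depth behind it (bot.grip_depth is the distance from the TCP to the grasp point, in m); z points along the fingers, y is the line along which they close (so a half turn about z gives the same grasp; the last joint's range is limited). The gripper opens to 85 mm and grips with 20 to 120 N. Pads are 22 mm wide; open, the fingers measure 114 mm over their backs; the gripper's body (76 mm by 85 mm) begins 54 mm behind the grasp point. The pads swing forward as they close: fully open they stand 13 mm farther back than shut.
Start: joints at [-1.429, 0.477, 0.022, 1.555, -0.011, 1.109, -0.083], TCP at [0.167, 0.654, 0.231] pointing down, gripper open.
Joint ranges: [-2.96, 2.96], [-0.34, 2.1], [-1.41, 1.46], [0.24, 2.44], [-1.37, 4.51], [0.17, 1.92], [-2.96, 2.96]. Speed limits (rad/s): [2.39, 2.39, 3.14, 3.14, 3.14, 3.14, 3.14].

## Interface

Orientations are given as a unit quaternion [w, x, y, z].
In Python, from station import bot gives the robot as it stands.
- The arm moves only by the tool send_rows, never from a script. Its arguments are lists of equal length, an entry for each row: "slide": the shift along the tool's x, y, z in mm, a list of three; "roll": the turn about the tool's z in degrees; "claw": the opening, from 0 (shut) to 1 (fully open). A call has exactly 8 rows; each row is the pose to reach, as a shift and turn from the pose commanded when the call began, along the tool's axes at that moment; what a row does not reach only later rows make up. A row lasts 1/12 s, in which the tool goes at most 41.7 mm and 7.16 degrees, less where a joint would pass 70% of its speed; a pose out of reach is approached as far as the arm can. A call with a gripper value outside its range is refused whole. The fingers move at their own pace and stop on an object; "force" is the grip in N (left out, the last holds). Time passes only in rows, so rows that repeat a pose let the fingers close, or fill a call up. It gives the time, the measured TCP pose, the force, the opening and the grip force at its end, in the units of the state.
- bot.get_obs(): the state, without advancing time (a new reading comes with each control period).
- bot.read_camera(name): name is "scene" or "top"; returns the picture (400x640x3 uint8, red, green, blue); there is no depth.
- bot.camera_model(name): a dict with "camera_matrix" (3x3 intrinsics, pixels), "camera_from_world" (4x4, takes a point from world to camera coordinates). Camera axes: x right, y down, z forward; pixel columns grow to the right and rows downward; lengths in m; the calibration is good to about 2 mm. A picture is of the moment at which its call begins. camera_model takes no time and is no camera call.
- bot.hand_in(): hands the job in; it is judged then, once.
The state is a dict: "t": time; "q": joint angles; "joint_vel": joint speeds; "joint_torque": joint torques, N m; "eef_pos": TCP position; "tool_rot": TCP orientation; "contact_force": force on the tool from outside, world axes, zero at the start; "torque": the same for the moment, N m; "gripper_width": opening from 0.0 (shut) to 1.0 (fully open); "grasp_force": force on a finger pad.
Only numpy, scipy, OpenCV 4.12 (cv2) and the standard library are available. Lean on these libraries where they do the work, as an engineer would, in place of code of your own. Each camera call takes 0.05 s, during which the arm holds its last target. There are 200 camera calls.

## Working session

There is one attempt and no reset: what is moved stays moved. The work goes in short steps, Python scripts to look and compute and a tool call to move; the robot and the scene stay as the last step left them, time stands still between calls to the robot, and variables do not carry over. Pictures are saved under pics/ and viewed, at most 10 in all, crops included, and the job is handed in when it is done.

Besides the shell and the picture viewer there is one more tool, called after "Request:" as a command line: name --pt "numbers of a row" for each row, then --argument value for the rest. send_rows: Moves the arm, as the interface text tells. Its arguments: {"type":"object","properties":{"slide":{"type":"array","items":{"type":"array","items":{"type":"number"}}},"roll":{"type":"array","items":{"type":"number"}},"claw":{"type":"array","items":{"type":"number"}},"force":{"type":"number"}},"required":["slide","roll","claw"]}

```bash
ls; mkdir -p pics; python3 - <<'E'
from station import bot
import cv2,numpy as np
np.set_printoptions(precision=4,suppress=True)
for n in("scene","top"):
    im=bot.read_camera(n); np.save(f"pics/{n}.npy",im); cv2.imwrite(f"pics/{n}.png",im[:,:,::-1]); m=bot.camera_model(n); print(m)
o=bot.get_obs(); print(o, bot.grip_depth)
E
```

```text
pics
{'camera_matrix': array([[503.99  ,   0.    , 321.9088],
       [  0.    , 503.99  , 202.4005],
       [  0.    ,   0.    ,   1.    ]]), 'camera_from_world': array([[-0.695 ,  0.7189, -0.0103,  0.3687],
       [ 0.552 ,  0.5244, -0.6483, -0.2535],
       [-0.4607, -0.4563, -0.7613,  1.5317],
       [ 0.    ,  0.    ,  0.    ,  1.    ]])}
{'camera_matrix': array([[427.1467,   0.    , 313.7511],
       [  0.    , 427.1467, 207.0214],
       [  0.    ,   0.    ,   1.    ]]), 'camera_from_world': array([[ 0.0045, -1.    ,  0.0029, -0.0001],
       [-0.9855, -0.0049, -0.1699,  0.5889],
       [ 0.1699, -0.0021, -0.9855,  1.239 ],
       [ 0.    ,  0.    ,  0.    ,  1.    ]])}
{'t': 0.1, 'q': array([-1.4291,  0.4777,  0.0224,  1.5563, -0.0115,  1.1093, -0.0831]), 'joint_vel': array([ 0.0006, -0.0003,  0.0008, -0.0019,  0.0007,  0.0008, -0.0003]), 'joint_torque': array([  0.0039, -59.7762,   1.6133, -28.1957,   0.0128,   0.005 ,
         0.    ]), 'eef_pos': array([0.1668, 0.6535, 0.2304]), 'tool_rot': array([-0.0001,  0.1246,  0.9922, -0.0008]), 'contact_force': array([-1.0359, -0.3929,  0.768 ]), 'torque': array([0.0122, 0.0074, 0.0144]), 'grasp_force': 0.0, 'gripper_width': 1.0011757697533343} 0.0187
```

View pics/scene.png

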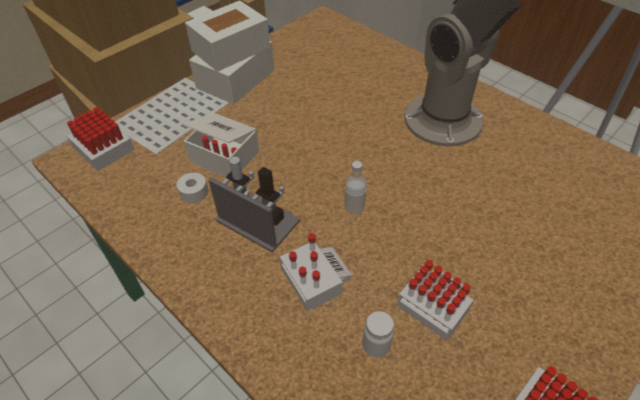

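View pics/top.png

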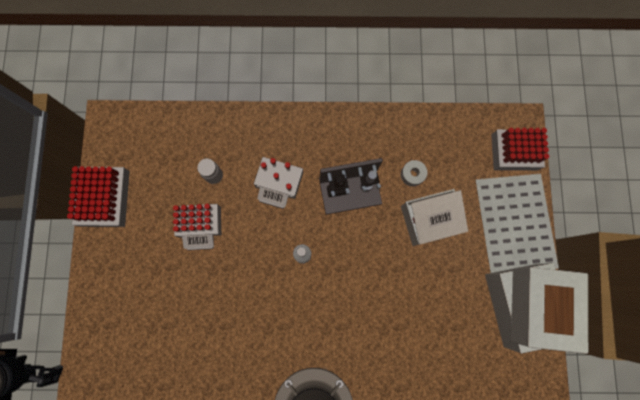

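The scene image shows the scanner (about 266,185) beside the torch (235,170) on the stand, the five-tube rack (312,270) and the carton (222,140). The top image has the same three at (337,185), (278,180) and (437,215). Next I'll zoom in to measure.

```bash
python3 - <<'E'
import cv2,numpy as np
t=np.load("pics/top.npy")[:,:,::-1]; s=np.load("pics/scene.npy")[:,:,::-1]
def crop(im,u,v,w,h,k):
    c=cv2.resize(np.ascontiguousarray(im[v:v+h,u:u+w]),None,fx=k,fy=k,interpolation=cv2.INTER_CUBIC)
    c=cv2.convertScaleAbs(c,alpha=1.3,beta=15)
    for i in range(0,w,10):
        cv2.line(c,(i*k,0),(i*k,4 if i%50 else 10),(0,255,255),1)
        if i%20==0: cv2.putText(c,str(u+i),(i*k,18),0,.35,(0,255,255),1)
    for i in range(0,h,10):
        cv2.line(c,(0,i*k),(6,i*k),(0,255,255),1)
        if i%20==0: cv2.putText(c,str(v+i),(8,i*k+4),0,.35,(0,255,255),1)
    return c
A=crop(t,310,150,80,70,7); cv2.imwrite("pics/c1.png",np.vstack([np.hstack([crop(t,312,152,78,64,5),crop(t,400,182,74,64,5)]),np.hstack([crop(t,250,150,78,56,5),crop(t,165,195,74,56,5)])]))
cv2.imwrite("pics/c2.png",np.vstack([np.hstack([crop(s,205,150,100,100,4),crop(s,180,105,90,100,4)]),crop(s,275,230,190,45,4)]))
E
```

```text
(no output)
```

View pics/c1.png

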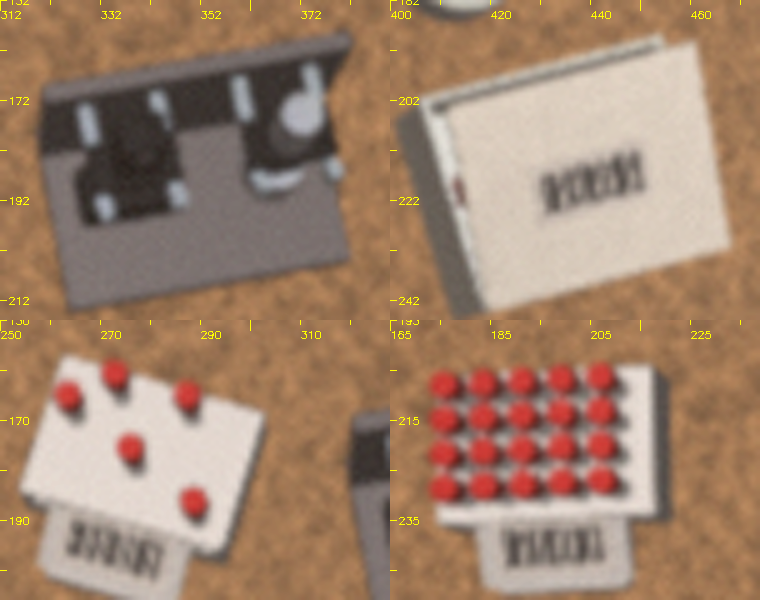

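View pics/c2.png

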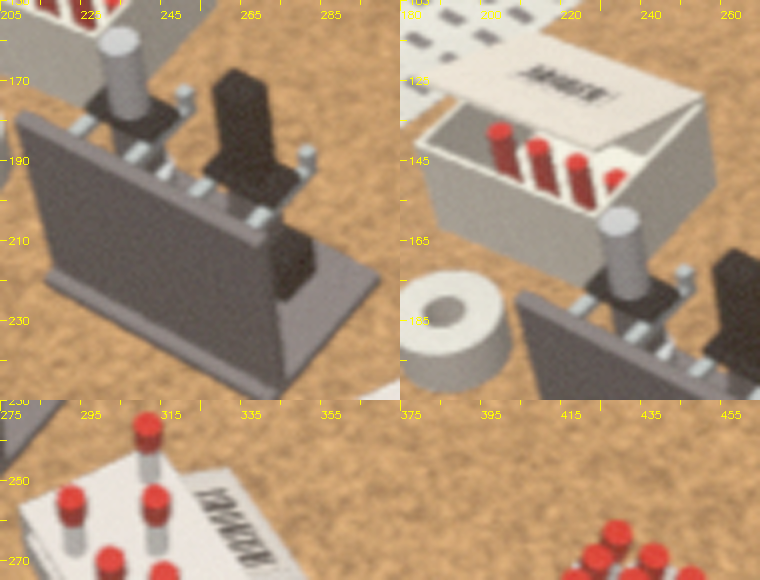

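Both crops are clear. The scanner is on the +y bracket (left in the top view), and the label centres are at about (273,196) on the rack and (440.6,218.6) on the carton flap in the top view. Next I fit poses to these points.

```bash
cat > h.py <<'E'
import numpy as np, cv2
from scipy.optimize import least_squares
from station import bot
M={n:bot.camera_model(n) for n in("scene","top")}
def proj(n,P):
    m=M[n];P=np.atleast_2d(P);c=P@m["camera_from_world"][:3,:3].T+m["camera_from_world"][:3,3]
    p=c@m["camera_matrix"].T; return p[:,:2]/p[:,2:]
def place(x,y,a,P):
    P=np.atleast_2d(P);c,s=np.cos(a),np.sin(a);return P@np.array([[c,s,0],[-s,c,0],[0,0,1]])+[x,y,0]
def tri(uv):
    return least_squares(lambda X:np.concatenate([proj(n,X)[0]-p for n,p in uv.items()]),[.6,0,.1])
E
python3 - <<'E'
from h import *
np.set_printoptions(precision=4,suppress=True)
# stand; base thickness b
pts=[("top",(-.06,.09,'b'),(326,214)),("top",(-.06,-.09,'b'),(382,204.4)),("top",(.051,.09,.15),(320.4,169.6)),("top",(.051,-.09,.15),(382.2,159)),
("scene",(.051,-.09,.15),(209.5,179.5)),("scene",(.051,.09,.15),(269.5,212)),("scene",(.06,-.09,0),(216.2,220.5)),("scene",(.06,.09,0),(274,249.5)),("scene",(-.06,.09,'b'),(299.7,219))]
def f(p): return np.concatenate([proj(n,place(*p[:3],[P[0],P[1],p[3] if P[2]=='b' else P[2]]))[0]-q for n,P,q in pts])
r=least_squares(f,[.6,-.1,.1,.01],loss='soft_l1');print("stand",r.x);print(f(r.x).reshape(-1,2))
for x in(-.01,0,.01): print("grip top",[proj(n,place(*r.x[:3],[x,.045,.208]))[0] for n in M])
# carton
def fl(d,t,y): return lambda p:(-.065+d*np.cos(p[3]),y,.08+d*np.sin(p[3]))
pt=[("top",fl(0,0,.074),(419.6,243.5)),("top",fl(0,0,-.074),(468,231)),("top",fl(.125,0,-.074),(461.4,190.4)),("top",fl(.125,0,.074),(410,203)),
("scene",fl(.125,0,.074),(228.2,142.5)),("scene",fl(0,0,.074),(256,129)),("top",fl(.06,0,0),(440.6,218.6)),("scene",fl(.06,0,0),(222.5,125.75)),
("scene",lambda p:(.065,.075,.08),(230,158)),("scene",lambda p:(.065,-.075,.08),(183.75,141.25)),("scene",lambda p:(-.065,.075,0),(258.75,151.25)),("top",lambda p:(.065,.075,.08),(406,201))]
g=lambda p:np.concatenate([proj(n,place(*p[:3],P(p)))[0]-q for n,P,q in pt])
r=least_squares(g,[.55,-.3,.2,.3],loss='soft_l1');print("carton",r.x,"label",place(*r.x[:3],fl(.06,0,0)(r.x)));print(g(r.x).reshape(-1,2))
print("tri",tri({"top":(440.6,218.6),"scene":(222.5,125.75)}).x)
pr=[("top",(.065,.065,.055),(262.4,157)),("top",(.065,-.065,.055),(303,168.4)),("top",(-.025,-.065,.055),(295,197.4)),("top",(-.025,.065,.055),(254.4,184)),("scene",(.065,-.065,.055),(280,256.25)),("scene",(-.025,-.065,.055),(317,242.5))]
k=lambda p:np.concatenate([proj(n,place(*p[:3],P))[0]-q for n,P,q in pr])
r=least_squares(k,[.6,.1,-.2],loss='soft_l1');print("rack",r.x);print(k(r.x).reshape(-1,2))
L=tri({"top":(273,196),"scene":(333.75,261.25)});print("label",L.x,L.fun, place(0,0,-r.x[2],L.x-[r.x[0],r.x[1],0]))
E
```

```text
stand [ 0.6469 -0.1117  0.192   0.0029]
[[-0.3088  1.3693]
 [ 0.0342  0.4097]
 [-0.6347 -0.2467]
 [-0.1858 -1.0722]
 [-1.6717 -1.2697]
 [ 0.153  -1.7402]
 [ 0.021   0.2054]
 [-1.0499  2.6204]
 [ 1.3293 -0.3186]]
grip top [array([267.591 , 167.2209]), array([340.9844, 182.5188])]
grip top [array([264.8526, 169.9643]), array([340.2477, 178.9347])]
grip top [array([262.0875, 172.7346]), array([339.5131, 175.361 ])]
carton [ 0.5581 -0.359   0.2628  0.3784] label [[ 0.5492 -0.3614  0.1022]]
[[-0.3612  0.54  ]
 [-0.3828  0.1142]
 [-0.7712 -0.1962]
 [ 1.1557  0.1818]
 [ 0.4549 -0.4266]
 [-0.028   0.1095]
 [-0.681  -0.4458]
 [-1.6501  0.5993]
 [-1.4795  0.4543]
 [-0.3857 -1.3483]
 [ 0.566  -0.938 ]
 [-0.0926  0.6041]]
tri [ 0.5461 -0.3613  0.1029]
rack [ 0.6628  0.1184 -0.2953]
[[-0.2342 -0.2577]
 [-0.4145  0.5112]
 [-1.3427 -0.8683]
 [-1.5778  0.0933]
 [-0.1651 -1.0949]
 [-2.4338 -3.081 ]]
label [0.6245 0.1285 0.036 ] [-0.2495  0.1958 -0.2369 -0.0235] [[-0.0396 -0.0015  0.036 ]]
```

```bash
cat >> h.py <<'E'
from scipy.spatial.transform import Rotation as R
ST=(.6475,-.111,.192); RK=(.663,.119,-.295); CA=(.5585,-.358,.2628)
LF=np.array([.625,.129,.036]); LC=np.array([.549,-.360,.1025])
def go(P,yaw):
    """slide (mm), roll (deg), to bring TCP to P with tool y at azimuth yaw+90deg, tool x towards -x of that frame"""
    o=bot.get_obs();w,x,y,z=o["tool_rot"];m=R.from_quat([x,y,z,w])
    t=m.as_matrix()[:,1];a=np.arctan2(t[1],t[0]);d=(yaw+np.pi/2-a+np.pi)%(2*np.pi)-np.pi
    s=m.inv().apply(np.asarray(P)-o["eef_pos"])*1e3
    print("t",round(o["t"],2),"tcp",o["eef_pos"].round(4),"slide",s.round(1),"roll",round(-np.degrees(d),1),"F",o["contact_force"].round(1),"w",round(o["gripper_width"],3),"gf",round(o["grasp_force"],1),"q",o["q"].round(2))
def stand(x,y,z): return place(*ST,[x,y,z])[0]
E
python3 -c "
from h import *
go(stand(0,.045,.27),ST[2])"
```

```text
t 0.1 tcp [0.1668 0.6535 0.2304] slide [-635.6 -581.3  -38.6] roll -25.3 F [-1.  -0.4  0.8] w 1.001 gf 0.0 q [-1.43  0.48  0.02  1.56 -0.01  1.11 -0.08]
```

Request:
send_rows --pt "-15 -13 -20" --pt "-40 -37 -40" --pt "-70 -64 -45" --pt "-98 -90 -45" --pt "-126 -115 -45" --pt "-154 -141 -45" --pt "-182 -167 -45" --pt "-210 -192 -45" --roll '[0, -3, -6, -9, -12, -15, -20, -25]' --claw '[1, 1, 1, 1, 1, 1, 1, 1]' --force 40

```text
t: 0.77
eef_pos: [0.3234, 0.414, 0.2761]
tool_rot: [-0.0, -0.095, 0.995, -0.0]
contact_force: [0.9, 0.8, -0.6]
gripper_width: 1.004
grasp_force: 0.0
```

```bash
python3 -c "
from h import *
go(stand(0,.045,.26),ST[2])"
```

```text
t 0.77 tcp [0.3234 0.414  0.2761] slide [-218.6 -531.9   16.2] roll -0.1 F [ 0.9  0.8 -0.6] w 1.004 gf 0.0 q [-1.06  0.19  0.04  1.86 -0.01  1.1   0.74]
```

Request:
send_rows --pt "-14 -34 0" --pt "-28 -68 0" --pt "-42 -102 0" --pt "-56 -136 0" --pt "-70 -170 0" --pt "-84 -204 0" --pt "-98 -238 0" --pt "-112 -272 0" --roll '[0, 0, 0, 0, 0, 0, 0, 0]' --claw '[1, 1, 1, 1, 1, 1, 1, 1]'

```text
t: 1.43
eef_pos: [0.4838, 0.1678, 0.2762]
tool_rot: [-0.0, -0.093, 0.996, 0.0]
contact_force: [-0.0, 0.8, -0.5]
gripper_width: 1.008
grasp_force: 0.0
```

Request:
send_rows --pt "-14 -34 0" --pt "-28 -68 0" --pt "-42 -102 0" --pt "-56 -136 0" --pt "-70 -170 0" --pt "-84 -204 0" --pt "-98 -238 0" --pt "-106 -260 0" --roll '[0, 0, 0, 0, 0, 0, 0, 0]' --claw '[1, 1, 1, 1, 1, 1, 1, 1]'

```text
t: 2.1
eef_pos: [0.6367, -0.0702, 0.2758]
tool_rot: [-0.0, -0.092, 0.996, -0.001]
contact_force: [-0.5, 0.3, 0.5]
gripper_width: 0.999
grasp_force: 0.0
```

```bash
python3 - <<'E'
from h import *
im=bot.read_camera("scene"); t=bot.read_camera("top")
go(stand(0,.045,.171),ST[2])
k=lambda a,u,v,w,h,s:cv2.resize(np.ascontiguousarray(a[v:v+h,u:u+w,::-1]),None,fx=s,fy=s,interpolation=cv2.INTER_CUBIC)
cv2.imwrite("pics/g1.png",np.hstack([k(im,200,90,100,140,4),k(t,300,140,100,140,4)]))
E
```

```text
t 2.2 tcp [ 0.6364 -0.0719  0.2757] slide [ -3.5   4.8 104.7] roll -0.7 F [ 0.9 -0.4  0.3] w 1.0 gf 0.0 q [-0.28  0.4   0.41  1.61 -0.17  1.16  1.91]
```

View pics/g1.png

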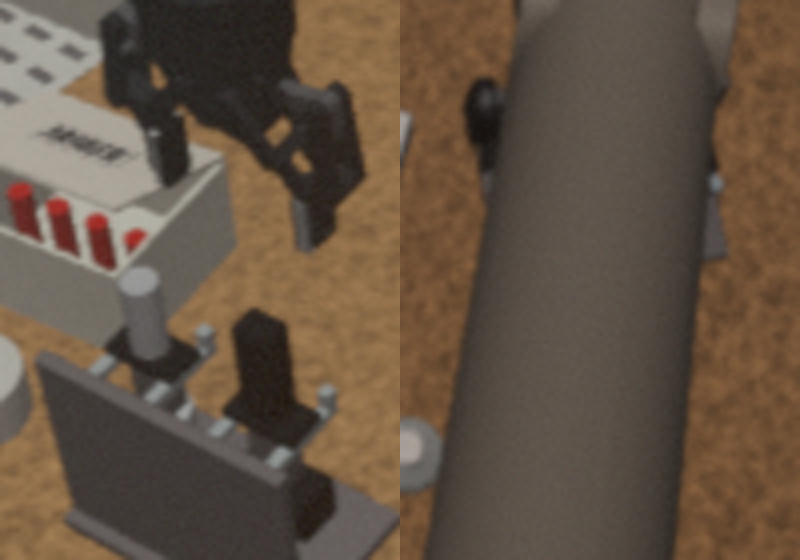

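The scene crop shows the open fingers straddling the scanner's grip, with finger tips near crop (166,180) and (316,245) and the grip top near (262,320). The path down is clear.

Request:
send_rows --pt "-3.5 4.8 10" --pt "-3.5 4.8 25" --pt "-3.5 4.8 45" --pt "-3.5 4.8 65" --pt "-3.5 4.8 85" --pt "-3.5 4.8 97" --pt "-3.5 4.8 104" --pt "-3.5 4.8 104" --roll '[-0.7, -0.7, -0.7, -0.7, -0.7, -0.7, -0.7, -0.7]' --claw '[1, 1, 1, 1, 1, 1, 1, 1]'

```text
t: 2.87
eef_pos: [0.6371, -0.0593, 0.1705]
tool_rot: [-0.002, -0.1, 0.995, 0.0]
contact_force: [-0.6, 0.4, -0.6]
gripper_width: 1.001
grasp_force: 0.0
```

Request:
send_rows --pt "0 0 0" --pt "0 0 0" --pt "0 0 0" --pt "0 0 0" --pt "0 0 0" --pt "0 0 0" --pt "0 0 0" --pt "0 0 0" --roll '[0, 0, 0, 0, 0, 0, 0, 0]' --claw '[0.5, 0.4, 0.3, 0.2, 0.1, 0.1, 0.1, 0.1]' --force 40

```text
t: 3.53
eef_pos: [0.6389, -0.0615, 0.1731]
tool_rot: [0.001, -0.099, 0.995, -0.0]
contact_force: [-0.3, -1.3, 5.6]
gripper_width: 0.297
grasp_force: 43.9
```

```bash
python3 -c "
from h import *
go(stand(0,.045,.194),ST[2])"
```

```text
t 3.53 tcp [ 0.6389 -0.0615  0.1731] slide [  1.   -5.3 -20.9] roll 0.4 F [-0.3 -1.3  5.6] w 0.297 gf 43.9 q [-0.27  0.5   0.37  1.72 -0.21  0.97  1.95]
```

Request:
send_rows --pt "0 0 -4" --pt "0 -1 -8" --pt "0 -2 -12" --pt "0 -3 -16" --pt "0 -4 -20" --pt "0 -5 -23" --pt "0 -5 -23" --pt "0 -5 -23" --roll '[0, 0, 0, 0, 0, 0, 0, 0]' --claw '[0.1, 0.1, 0.1, 0.1, 0.1, 0.1, 0.1, 0.1]'

```text
t: 4.2
eef_pos: [0.6394, -0.0658, 0.1955]
tool_rot: [0.0, -0.099, 0.995, 0.0]
contact_force: [0.3, -0.2, -1.8]
gripper_width: 0.297
grasp_force: 43.2
```

```bash
python3 -c "
from h import *
go(stand(-.1,.045,.194),ST[2])"
```

```text
t 4.2 tcp [ 0.6394 -0.0658  0.1955] slide [100.7  -0.3   1.5] roll 0.4 F [ 0.3 -0.2 -1.8] w 0.297 gf 43.2 q [-0.27  0.48  0.38  1.69 -0.2   1.01  1.95]
```

Request:
send_rows --pt "8 0 0" --pt "20 0 0" --pt "35 0 0" --pt "50 0 0" --pt "65 0 0" --pt "80 0 0" --pt "92 0 0" --pt "100 0 0" --roll '[0, 0, 0, 0, 0, 0, 0, 0]' --claw '[0.1, 0.1, 0.1, 0.1, 0.1, 0.1, 0.1, 0.1]'

```text
t: 4.87
eef_pos: [0.5391, -0.086, 0.195]
tool_rot: [-0.001, -0.099, 0.995, 0.0]
contact_force: [-0.5, 1.0, -2.2]
gripper_width: 0.299
grasp_force: 43.0
```

Request:
send_rows --pt "0 0 -15" --pt "0 0 -35" --pt "0 0 -60" --pt "0 0 -85" --pt "0 0 -105" --pt "0 0 -117" --pt "0 0 -120" --pt "0 0 -120" --roll '[0, 0, 0, 0, 0, 0, 0, 0]' --claw '[0.1, 0.1, 0.1, 0.1, 0.1, 0.1, 0.1, 0.1]'

```text
t: 5.53
eef_pos: [0.5414, -0.0855, 0.3159]
tool_rot: [0.001, -0.099, 0.995, 0.0]
contact_force: [-0.3, 0.5, -2.4]
gripper_width: 0.302
grasp_force: 43.1
```

```bash
python3 -c "
from h import *
go(stand(.085,.045,.312),ST[2])"
```

```text
t 5.53 tcp [ 0.5414 -0.0855  0.3159] slide [-184.3   -1.5    4.1] roll 0.4 F [-0.3  0.5 -2.4] w 0.302 gf 43.1 q [-0.31  0.2   0.42  1.78 -0.09  1.18  1.9 ]
```

Request:
send_rows --pt "-15 0 0" --pt "-40 0 0" --pt "-70 0 0" --pt "-100 0 0" --pt "-130 0 0" --pt "-155 0 0" --pt "-175 0 0" --pt "-184 0 0" --roll '[0, 0, 0, 0, 0, 0, 0, 0]' --claw '[0.1, 0.1, 0.1, 0.1, 0.1, 0.1, 0.1, 0.1]'

```text
t: 6.2
eef_pos: [0.7231, -0.0475, 0.3119]
tool_rot: [-0.002, -0.1, 0.995, 0.0]
contact_force: [0.3, -0.2, -2.4]
gripper_width: 0.293
grasp_force: 43.0
```

Request:
send_rows --pt "0 0 10" --pt "0 0 20" --pt "0 0 32" --pt "0 0 44" --pt "0 0 55" --pt "0 0 64" --pt "0 0 67" --pt "0 0 67" --roll '[0, 0, 0, 0, 0, 0, 0, 0]' --claw '[0.1, 0.1, 0.1, 0.1, 0.1, 0.1, 0.1, 0.1]' --force 22

```text
t: 6.87
eef_pos: [0.7209, -0.0491, 0.2471]
tool_rot: [-0.001, -0.099, 0.995, 0.0]
contact_force: [0.5, 0.6, -1.4]
gripper_width: 0.294
grasp_force: 43.0
```

```bash
python3 - <<'E'
from h import *
h=.118
for th in (0,.2,.415,.45):
    dx=(h*np.sin(th)-.017)/np.cos(th)
    print(th); go(stand(.051-dx,.045,.249),ST[2])
E
```

```text
0
t 6.87 tcp [ 0.7209 -0.0491  0.2471] slide [15.9 -1.6 -1.9] roll 0.4 F [ 0.5  0.6 -1.4] w 0.294 gf 43.0 q [-0.26  0.57  0.39  1.43 -0.22  1.19  1.92]
0.2
t 6.87 tcp [ 0.7209 -0.0491  0.2471] slide [39.5 -1.5 -1.9] roll 0.4 F [ 0.5  0.6 -1.4] w 0.294 gf 43.0 q [-0.26  0.57  0.39  1.43 -0.22  1.19  1.92]
0.415
t 6.87 tcp [ 0.7209 -0.0491  0.2471] slide [66.3 -1.3 -1.8] roll 0.4 F [ 0.5  0.6 -1.4] w 0.294 gf 43.0 q [-0.26  0.57  0.39  1.43 -0.22  1.19  1.92]
0.45
t 6.87 tcp [ 0.7209 -0.0491  0.2471] slide [71.  -1.3 -1.8] roll 0.4 F [ 0.5  0.6 -1.4] w 0.294 gf 43.0 q [-0.26  0.57  0.39  1.43 -0.22  1.19  1.92]
```

Request:
send_rows --pt "5 0 -2" --pt "10 0 -2" --pt "14 0 -2" --pt "18 0 -2" --pt "22 0 -2" --pt "26 0 -2" --pt "29 0 -2" --pt "32 0 -2" --roll '[0, 0, 0, 0, 0, 0, 0, 0]' --claw '[0.12, 0.12, 0.12, 0.12, 0.12, 0.12, 0.12, 0.12]' --force 22

```text
t: 7.53
eef_pos: [0.6906, -0.0555, 0.251]
tool_rot: [0.001, -0.099, 0.995, -0.0]
contact_force: [3.2, -0.3, -0.5]
gripper_width: 0.301
grasp_force: 43.0
```

```bash
python3 - <<'E'
from h import *
h=.118
for th in (.1,.2,.415,.45):
    dx=(h*np.sin(th)-.017)/np.cos(th)
    print(th); go(stand(.051-dx,.045,.249),ST[2])
E
```

```text
0.1
t 7.53 tcp [ 0.6906 -0.0555  0.251 ] slide [-3.3 -1.2  2. ] roll 0.4 F [ 3.2 -0.3 -0.5] w 0.301 gf 43.0 q [-0.27  0.51  0.39  1.51 -0.21  1.16  1.92]
0.2
t 7.53 tcp [ 0.6906 -0.0555  0.251 ] slide [ 8.5 -1.2  2. ] roll 0.4 F [ 3.2 -0.3 -0.5] w 0.301 gf 43.0 q [-0.27  0.51  0.39  1.51 -0.21  1.16  1.92]
0.415
t 7.53 tcp [ 0.6906 -0.0555  0.251 ] slide [35.3 -1.   2. ] roll 0.4 F [ 3.2 -0.3 -0.5] w 0.301 gf 43.0 q [-0.27  0.51  0.39  1.51 -0.21  1.16  1.92]
0.45
t 7.53 tcp [ 0.6906 -0.0555  0.251 ] slide [40.  -0.9  2. ] roll 0.4 F [ 3.2 -0.3 -0.5] w 0.301 gf 43.0 q [-0.27  0.51  0.39  1.51 -0.21  1.16  1.92]
```

Request:
send_rows --pt "5 0 1" --pt "10 0 2" --pt "15 0 2" --pt "20 0 2" --pt "25 0 2" --pt "30 0 2" --pt "35 0 2" --pt "37 0 2" --roll '[0, 0, 0, 0, 0, 0, 0, 0]' --claw '[0.12, 0.12, 0.12, 0.12, 0.12, 0.12, 0.12, 0.12]'

```text
t: 8.2
eef_pos: [0.6532, -0.0629, 0.2483]
tool_rot: [-0.0, -0.099, 0.995, 0.0]
contact_force: [3.8, 0.4, -1.3]
gripper_width: 0.295
grasp_force: 41.9
```

```bash
python3 - <<'E'
from h import *
go(stand(.1,.045,.36),ST[2])
E
```

```text
t 8.2 tcp [ 0.6532 -0.0629  0.2483] slide [ -85.2   -1.7 -111.7] roll 0.4 F [ 3.8  0.4 -1.3] w 0.295 gf 41.9 q [-0.28  0.45  0.4   1.61 -0.19  1.12  1.93]
```

Request:
send_rows --pt "-6 0 -3" --pt "-10 0 -12" --pt "-10 0 -28" --pt "-10 0 -48" --pt "-10 0 -70" --pt "-10 0 -90" --pt "-10 0 -105" --pt "-10 0 -110" --roll '[0, 0, 0, 0, 0, 0, 0, 0]' --claw '[0.1, 0.1, 0.1, 0.1, 0.1, 0.1, 0.1, 0.1]' --force 50

```text
t: 8.87
eef_pos: [0.6645, -0.0614, 0.3615]
tool_rot: [0.001, -0.099, 0.995, -0.0]
contact_force: [-0.0, 0.6, -2.1]
gripper_width: 0.296
grasp_force: 50.4
```

```bash
python3 - <<'E'
from h import *
im=bot.read_camera("scene")
o=bot.get_obs(); go(stand(0,.045,.36),ST[2])
def draw(im,th,off=(0,0,0),name="p.png",c=None,s=4):
    o=bot.get_obs(); w,x,y,z=o["tool_rot"]; t=R.from_quat([x,y,z,w]).as_matrix()[:,1]; yaw=np.arctan2(t[1],t[0])-np.pi/2
    pad=o["eef_pos"]+[0,0,.0187]
    p=[]
    for (X,Y,Z) in [(a*hx,b*hy,z) for hx,hy,z in((.017,.03,0),(.017,.03,.036),(.015,.026,.085),(.015,.026,.093),(.011,.013,.093),(.011,.013,.163)) for a,b in((-1,-1),(1,-1),(1,1),(-1,1))]:
        L=np.array([X,Y,Z-.145]); L=np.array([L[0]*np.cos(th)-L[2]*np.sin(th),L[1],L[0]*np.sin(th)+L[2]*np.cos(th)])
        p.append(proj("scene",place(pad[0],pad[1],yaw,L)[0]+[0,0,pad[2]])[0])
    return np.array(p).reshape(-1,4,2)
u,v=proj("scene",o["eef_pos"])[0].astype(int); u0,v0=u-50,v-50
a=np.ascontiguousarray(im[v0:v0+140,u0:u0+100,::-1]); a=cv2.resize(a,None,fx=4,fy=4,interpolation=cv2.INTER_CUBIC); a=cv2.convertScaleAbs(a,alpha=1.8,beta=20)
b=a.copy()
for q,col in((.415,(0,255,0)),):
    for k in draw(im,q): cv2.polylines(b,[((k-[u0,v0]+.5)*4).astype(np.int32)],True,col,1)
cv2.imwrite("pics/tilt.png",np.hstack([a,b]))
E
```

```text
t 8.92 tcp [ 0.6645 -0.0613  0.361 ] slide [26.2 -0.4  0.9] roll 0.4 F [-0.   0.8 -2.2] w 0.301 gf 50.4 q [-0.29  0.4   0.42  1.43 -0.16  1.35  1.9 ]
```

View pics/tilt.png

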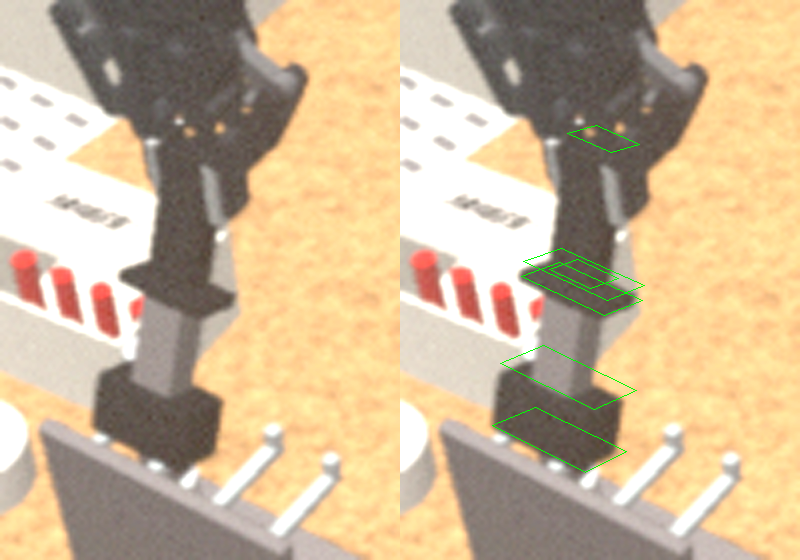

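The picture shows the scanner tilted in the grip, with the head at crop (160,420) and the collar at (177,287), close to the 0.415 rad overlay. I'll fit the tilt by silhouette.

```bash
cat >> h.py <<'E'
from scipy.optimize import minimize
BOX=((.017,.03,0,.036),(.010,.012,.036,.085),(.015,.026,.085,.093),(.011,.013,.093,.125))
def scanbox(th,dx,dz,tw=0,dy=0):
    o=bot.get_obs(); w,x,y,z=o["tool_rot"]; t=R.from_quat([x,y,z,w]).as_matrix()[:,1]; yaw=np.arctan2(t[1],t[0])-np.pi/2
    pad=o["eef_pos"]+[0,0,.0187]; out=[]
    for hx,hy,a,b in BOX:
        L=np.array([(i*hx+dx,j*hy+dy,k-.145+dz) for i in(-1,1) for j in(-1,1) for k in(a,b)])
        L=np.c_[L[:,0]*np.cos(th)-L[:,2]*np.sin(th),L[:,1],L[:,0]*np.sin(th)+L[:,2]*np.cos(th)]
        out.append(place(pad[0],pad[1],yaw+tw,L)+[0,0,pad[2]])
    return out
def fit(im,x0=(.41,0,0),thr=None):
    K=4
    c=proj("scene",np.concatenate(scanbox(*x0)))
    u0,v0=np.floor(c.min(0)).astype(int)-6;u1,v1=np.ceil(c.max(0)).astype(int)+6
    g=cv2.resize(np.ascontiguousarray(im[v0:v1,u0:u1]),None,fx=K,fy=K,interpolation=cv2.INTER_CUBIC).astype(int)
    dark=g.max(2)<(thr or 75)
    def ren(p):
        m=np.zeros(dark.shape,np.uint8)
        for B in scanbox(p[0],p[1],p[2],0,p[3]):
            q=(proj("scene",B)-[u0,v0]+.5)*K; cv2.fillConvexPoly(m,cv2.convexHull(np.round(q*16).astype(np.int32)),1,shift=4)
        return m>0
    cost=lambda p:1-(ren(p)&dark).sum()/(ren(p)|dark).sum()
    s=np.array([.1,.004,.006,.003]);x0=np.array(list(x0)+[0.])
    best=min((minimize(cost,np.r_[t,x0[1:]],method="Nelder-Mead",options=dict(initial_simplex=np.r_[t,x0[1:]]+np.vstack([np.zeros(4),np.diag(s)]))) for t in(x0[0]-.25,x0[0]-.1,x0[0],x0[0]+.12)),key=lambda r:r.fun)
    prof=[(round(t,2),round(minimize(lambda q:cost([t,*q]),best.x[1:],method="Nelder-Mead",options=dict(initial_simplex=best.x[1:]+np.vstack([np.zeros(3),np.diag(s[1:])]))).fun,3)) for t in best.x[0]+np.array([-.1,-.05,.05,.1])]
    return best.x,best.fun,prof,dark,ren(best.x),g
E
python3 - <<'E'
from h import *
im=bot.read_camera("scene"); np.save("pics/tilt.npy",im)
for thr in (60,75,90):
    x,f,p,d,r,g=fit(im,thr=thr); print(thr,x.round(4),round(f,3),p)
E
```

```text
60 [ 0.4423 -0.0036 -0.0021 -0.0044] 0.405 [(np.float64(0.34), np.float64(0.411)), (np.float64(0.39), np.float64(0.407)), (np.float64(0.49), np.float64(0.41)), (np.float64(0.54), np.float64(0.416))]
75 [ 0.4441 -0.0046 -0.0032 -0.005 ] 0.4 [(np.float64(0.34), np.float64(0.41)), (np.float64(0.39), np.float64(0.403)), (np.float64(0.49), np.float64(0.403)), (np.float64(0.54), np.float64(0.409))]Traceback (most recent call last):
  File "<stdin>", line 4, in <module>
  File "h.py", line 45, in fit
    best=min((minimize(cost,np.r_[t,x0[1:]],method="Nelder-Mead",options=dict(initial_simplex=np.r_[t,x0[1:]]+np.vstack([np.zeros(4),np.diag(s)]))) for t in(x0[0]-.25,x0[0]-.1,x0[0],x0[0]+.12)),key=lambda r:r.fun)
  File "h.py", line 45, in <genexpr>
    best=min((minimize(cost,np.r_[t,x0[1:]],method="Nelder-Mead",options=dict(initial_simplex=np.r_[t,x0[1:]]+np.vstack([np.zeros(4),np.diag(s)]))) for t in(x0[0]-.25,x0[0]-.1,x0[0],x0[0]+.12)),key=lambda r:r.fun)
              ~~~~~~~~^^^^^^^^^^^^^^^^^^^^^^^^^^^^^^^^^^^^^^^^^^^^^^^^^^^^^^^^^^^^^^^^^^^^^^^^^^^^^^^^^^^^^^^^^^^^^^^^^^^^^^^^^^^^^^^^^^^^^^^^^^^^^
    res = _minimize_neldermead(fun, x0, args, callback, bounds=bounds,
                               **options)
    fxcc = func(xcc)
    fx = function(np.copy(x), *(wrapper_args + args))
  File "h.py", line 43, in <lambda>
    cost=lambda p:1-(ren(p)&dark).sum()/(ren(p)|dark).sum()
                     ~~~^^^
  File "h.py", line 40, in ren
    for B in scanbox(p[0],p[1],p[2],0,p[3]):
             ~~~~~~~^^^^^^^^^^^^^^^^^^^^^^^
  File "h.py", line 25, in scanbox
    o=bot.get_obs(); w,x,y,z=o["tool_rot"]; t=R.from_quat([x,y,z,w]).as_matrix()[:,1]; yaw=np.arctan2(t[1],t[0])-np.pi/2
ValueError: time passes only in moves, steps and waits
```

```bash
cat >> h.py <<'E'
def scan(label,yaw,th=.42,d=.22):
    return label+d*np.array([-np.sin(th)*np.cos(yaw),-np.sin(th)*np.sin(yaw),np.cos(th)])-[0,0,.0187]
E
python3 -c "
from h import *
go(scan(LF,RK[2])+[0,0,.14],RK[2]);print(scan(LF,RK[2]),scan(LC,CA[2]))"
```

```text
t 8.97 tcp [ 0.664  -0.0611  0.3593] slide [ 79.8 236.6   0.9] roll 28.3 F [ 0.5 -0.4 -2.2] w 0.295 gf 50.4 q [-0.29  0.4   0.42  1.43 -0.16  1.35  1.9 ]
[0.53916786 0.15508149 0.21817957] [ 0.46237268 -0.38330465  0.28467957]
```

Request:
send_rows --pt "6 18 0" --pt "16 48 0" --pt "28 82 0" --pt "40 118 0" --pt "52 154 0" --pt "64 190 0" --pt "74 220 0" --pt "80 237 0" --roll '[2, 6, 10, 14, 18, 22, 26, 28.3]' --claw '[0.1, 0.1, 0.1, 0.1, 0.1, 0.1, 0.1, 0.1]'

```text
t: 9.63
eef_pos: [0.5354, 0.1599, 0.3566]
tool_rot: [-0.002, 0.146, 0.989, -0.0]
contact_force: [1.1, 0.7, -2.4]
gripper_width: 0.294
grasp_force: 50.4
```

```bash
python3 -c "
from h import *
go(scan(LF,RK[2]),RK[2])"
```

```text
t 9.63 tcp [0.5354 0.1599 0.3566] slide [ -5.5  -3.4 138.4] roll 0.1 F [ 1.1  0.7 -2.4] w 0.294 gf 50.4 q [-0.73  0.19  0.39  1.69 -0.08  1.28  0.96]
```

Request:
send_rows --pt "-1 -1 10" --pt "-2 -2 32" --pt "-3 -3 60" --pt "-3 -3 88" --pt "-3 -3 112" --pt "-3 -3 130" --pt "-3 -3 138" --pt "-3 -3 138" --roll '[0, 0, 0, 0, 0, 0, 0, 0]' --claw '[0.1, 0.1, 0.1, 0.1, 0.1, 0.1, 0.1, 0.1]'

```text
t: 10.3
eef_pos: [0.5389, 0.1507, 0.2174]
tool_rot: [-0.002, 0.147, 0.989, -0.002]
contact_force: [0.2, -0.4, -1.9]
gripper_width: 0.298
grasp_force: 50.3
```

```bash
python3 - <<'E'
from h import *
im=bot.read_camera("scene"); np.save("pics/rk.npy",im)
go(scan(LF,RK[2]),RK[2])
o=bot.get_obs();u,v=proj("scene",o["eef_pos"])[0].astype(int); u0,v0=u-55,v-50
a=cv2.resize(np.ascontiguousarray(im[v0:v0+140,u0:u0+100,::-1]),None,fx=4,fy=4,interpolation=cv2.INTER_CUBIC); a=cv2.convertScaleAbs(a,alpha=1.6,beta=20);b=a.copy()
for B in scanbox(.42,0,0):
    cv2.polylines(b,[cv2.convexHull(((proj("scene",B)-[u0,v0]+.5)*4).astype(np.int32))],True,(0,255,0),1)
for P in (LF,):
    cv2.circle(b,tuple(((proj("scene",P)[0]-[u0,v0]+.5)*4).astype(int)),3,(255,0,255),-1)
cv2.imwrite("pics/rk.png",np.hstack([a,b]))
E
```

```text
t 10.35 tcp [0.54   0.1512 0.2192] slide [1.9 3.5 1. ] roll -0.0 F [ 0.3  0.4 -1.2] w 0.297 gf 50.3 q [-0.69  0.31  0.38  1.86 -0.14  0.99  1.02]
```

View pics/rk.png

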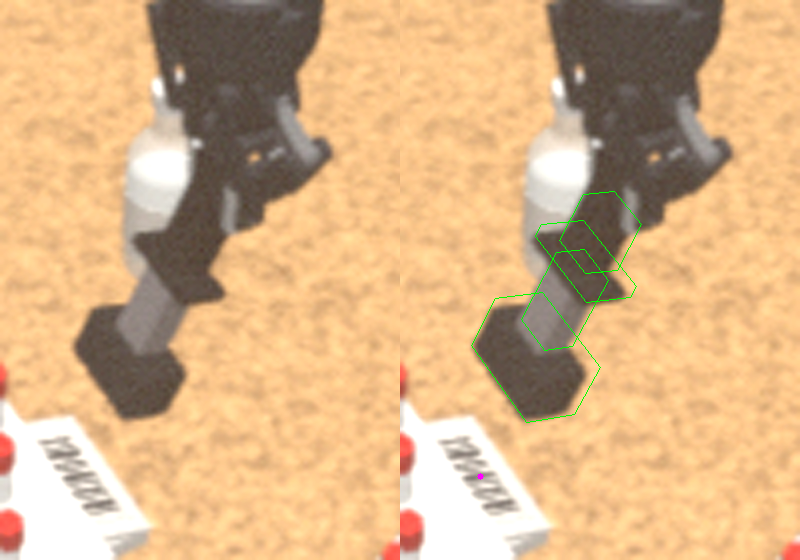

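Clear view of the scanner aimed at the label: head at crop (130,365), label at (80,475). The tilt overlay is close, but the upper head edges don't match, so I'll refit on this clean background.

```bash
sed -i 's/^def scanbox(th,dx,dz,tw=0,dy=0):/OB=bot.get_obs()\ndef scanbox(th,dx,dz,tw=0,dy=0):/; s/^    o=bot.get_obs(); w,x,y,z=o\["tool_rot"\]; t=R.from/    o=OB; w,x,y,z=o["tool_rot"]; t=R.from/' h.py
cat > f.py <<'E'
from h import *
import sys
im=np.load(sys.argv[1]); nm=sys.argv[2]
th0=float(sys.argv[3]) if len(sys.argv)>3 else .42
K=4
B=np.concatenate(scanbox(th0,0,0)[:3]); c=proj("scene",B)
u0,v0=np.floor(c.min(0)).astype(int)-5;u1,v1=np.ceil(c.max(0)).astype(int)+6
g=cv2.resize(np.ascontiguousarray(im[v0:v1,u0:u1]),None,fx=K,fy=K,interpolation=cv2.INTER_CUBIC).astype(int)
# scanner is near-neutral; the table is brown, so use saturation and darkness
dark=((g[:,:,0]-g[:,:,2])<30)&(g.max(2)<105)
dark=cv2.morphologyEx(dark.astype(np.uint8),cv2.MORPH_OPEN,np.ones((5,5)))
n,lab,st,_=cv2.connectedComponentsWithStats(dark)
h0=((proj("scene",scanbox(th0,0,0)[0]).mean(0)-[u0,v0]+.5)*K).astype(int)
dark=lab==lab[h0[1],h0[0]]
# ignore the region above the collar
topc=(proj("scene",scanbox(th0,0,0)[2])-[u0,v0]+.5)*K
roi=np.ones_like(dark); roi[:int(topc[:,1].mean())]=0
def ren(p):
    m=np.zeros(dark.shape,np.uint8)
    for b in scanbox(p[0],p[1],p[2],p[4],p[3]):
        cv2.fillConvexPoly(m,cv2.convexHull(np.round((proj("scene",b)-[u0,v0]+.5)*K*16).astype(np.int32)),1,shift=4)
    return m>0
def cost(p):
    r=ren(p); return 1-(r&dark&roi).sum()/((r|dark)&roi).sum()+ (p[1]/.03)**2+(p[3]/.03)**2+(p[2]/.03)**2*.3+(p[4]/.5)**2
s=np.array([.08,.004,.006,.003,.05]);res=[]
for t in th0+np.linspace(-.3,.3,9):
    x0=np.array([t,0,0,0,0]);r=minimize(cost,x0,method="Nelder-Mead",options=dict(initial_simplex=x0+np.vstack([np.zeros(5),np.diag(s)])));res.append(r)
res.sort(key=lambda r:r.fun)
for r in res[:4]: print(r.x.round(4),round(r.fun,4))
v=np.hstack([g.astype(np.uint8)[:,:,::-1],cv2.merge([dark.astype(np.uint8)*200,ren(res[0].x).astype(np.uint8)*200,roi.astype(np.uint8)*60])])
cv2.imwrite(nm,v)
E
python3 f.py pics/rk.npy pics/rkfit.png
```

```text
[ 0.4062  0.0019 -0.0005 -0.0014 -0.0305] 0.176
[ 4.141e-01  4.000e-04 -6.000e-04 -1.600e-03 -2.920e-02] 0.1762
[ 0.3941  0.0011 -0.0023 -0.0027 -0.0343] 0.177
[ 0.387   0.0014 -0.003  -0.003  -0.0389] 0.1786
```

View pics/rkfit.png

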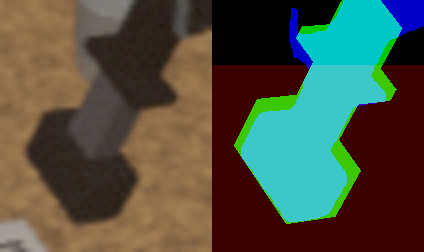

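The fit gives a tilt of about 0.40–0.41 rad, with the window within 2 mm of plan. I'll make the small correction and hold.

Request:
send_rows --pt "1 1.5 0" --pt "2 4 0" --pt "2 4 0" --pt "2 4 0" --pt "2 4 0" --pt "2 4 0" --pt "2 4 0" --pt "2 4 0" --roll '[0, 0, 0, 0, 0, 0, 0, 0]' --claw '[0.1, 0.1, 0.1, 0.1, 0.1, 0.1, 0.1, 0.1]'

```text
t: 11.02
eef_pos: [0.5398, 0.1563, 0.2204]
tool_rot: [0.0, 0.147, 0.989, 0.0]
contact_force: [-1.1, -0.0, -2.0]
gripper_width: 0.299
grasp_force: 50.3
```

Request:
send_rows --pt "0 0 0" --pt "0 0 0" --pt "0 0 0" --pt "0 0 0" --pt "0 0 0" --pt "0 0 0" --pt "0 0 0" --pt "0 0 0" --roll '[0, 0, 0, 0, 0, 0, 0, 0]' --claw '[0.1, 0.1, 0.1, 0.1, 0.1, 0.1, 0.1, 0.1]'

```text
t: 11.68
eef_pos: [0.5398, 0.1564, 0.2203]
tool_rot: [-0.0, 0.147, 0.989, 0.0]
contact_force: [0.5, -0.1, -1.3]
gripper_width: 0.3
grasp_force: 50.3
```

Request:
send_rows --pt "0 0 0" --pt "0 0 0" --pt "0 0 0" --pt "0 0 0" --pt "0 0 0" --pt "0 0 0" --pt "0 0 0" --pt "0 0 0" --roll '[0, 0, 0, 0, 0, 0, 0, 0]' --claw '[0.1, 0.1, 0.1, 0.1, 0.1, 0.1, 0.1, 0.1]'

```text
t: 12.35
eef_pos: [0.5398, 0.1564, 0.2203]
tool_rot: [-0.0, 0.147, 0.989, 0.0]
contact_force: [-0.1, -1.0, -1.6]
gripper_width: 0.298
grasp_force: 50.3
```

Request:
send_rows --pt "0 0 -10" --pt "0 0 -30" --pt "0 0 -58" --pt "0 0 -90" --pt "0 0 -120" --pt "0 0 -145" --pt "0 0 -158" --pt "0 0 -160" --roll '[0, 0, 0, 0, 0, 0, 0, 0]' --claw '[0.1, 0.1, 0.1, 0.1, 0.1, 0.1, 0.1, 0.1]'

```text
t: 13.02
eef_pos: [0.5412, 0.1565, 0.3844]
tool_rot: [0.003, 0.147, 0.989, 0.002]
contact_force: [1.2, 0.2, -1.7]
gripper_width: 0.297
grasp_force: 50.4
```

```bash
python3 -c "
from h import *
go(scan(LC,CA[2])+[0,0,.09],CA[2])"
```

```text
t 13.02 tcp [0.5412 0.1565 0.3844] slide [ -81.7 -539.4    7.7] roll -32.0 F [ 1.2  0.2 -1.7] w 0.297 gf 50.4 q [-0.73  0.18  0.4   1.64 -0.07  1.33  0.96]
```

Request:
send_rows --pt "-2 -12 0" --pt "-6 -38 0" --pt "-11 -72 0" --pt "-16 -108 0" --pt "-21 -144 0" --pt "-27 -180 0" --pt "-33 -216 0" --pt "-39 -252 0" --roll '[0, -2, -4, -6, -8, -10, -13, -16]' --claw '[0.1, 0.1, 0.1, 0.1, 0.1, 0.1, 0.1, 0.1]'

```text
t: 13.68
eef_pos: [0.5018, -0.0987, 0.3788]
tool_rot: [-0.001, 0.007, 1.0, -0.0]
contact_force: [0.4, 0.2, -1.5]
gripper_width: 0.296
grasp_force: 50.4
```

```bash
python3 -c "
from h import *
go(scan(LC,CA[2])+[0,0,.09],CA[2])"
```

```text
t 13.68 tcp [ 0.5018 -0.0987  0.3788] slide [  35.4 -285.2    4.2] roll -15.9 F [ 0.4  0.2 -1.5] w 0.296 gf 50.4 q [-0.44  0.08  0.56  1.76 -0.05  1.31  1.69]
```

Request:
send_rows --pt "4 -36 0" --pt "9 -76 0" --pt "14 -116 0" --pt "19 -156 0" --pt "24 -196 0" --pt "29 -236 0" --pt "33 -268 0" --pt "35 -285 0" --roll '[-2, -4, -6, -8, -10, -12, -14, -15.9]' --claw '[0.1, 0.1, 0.1, 0.1, 0.1, 0.1, 0.1, 0.1]'

```text
t: 14.35
eef_pos: [0.4602, -0.3854, 0.3788]
tool_rot: [-0.002, -0.128, 0.992, -0.0]
contact_force: [-0.2, -0.3, -1.1]
gripper_width: 0.303
grasp_force: 50.4
```

Request:
send_rows --pt "0 0 0" --pt "0 0 8" --pt "0 0 24" --pt "0 0 44" --pt "0 0 64" --pt "0 0 78" --pt "0 0 84" --pt "0 0 84" --roll '[0, 0, 0, 0, 0, 0, 0, 0]' --claw '[0.1, 0.1, 0.1, 0.1, 0.1, 0.1, 0.1, 0.1]'

```text
t: 15.02
eef_pos: [0.4636, -0.3783, 0.2939]
tool_rot: [-0.002, -0.131, 0.991, 0.002]
contact_force: [0.7, 0.5, -2.3]
gripper_width: 0.293
grasp_force: 50.4
```

```bash
python3 - <<'E'
from h import *
im=bot.read_camera("scene"); np.save("pics/ct.npy",im)
go(scan(LC,CA[2],.405),CA[2])
o=OB;u,v=proj("scene",o["eef_pos"])[0].astype(int); u0,v0=max(u-45,0),max(v-50,0)
a=cv2.resize(np.ascontiguousarray(im[v0:v0+140,u0:u0+100,::-1]),None,fx=4,fy=4,interpolation=cv2.INTER_CUBIC); a=cv2.convertScaleAbs(a,alpha=1.3,beta=10);b=a.copy()
for B in scanbox(.405,0,0):
    cv2.polylines(b,[cv2.convexHull(((proj("scene",B)-[u0,v0]+.5)*4).astype(np.int32))],True,(0,255,0),1)
cv2.circle(b,tuple(((proj("scene",LC)[0]-[u0,v0]+.5)*4).astype(int)),3,(255,0,255),-1)
cv2.imwrite("pics/ct.png",np.hstack([a,b]))
E
```

```text
t 15.07 tcp [ 0.4642 -0.3792  0.2954] slide [-0.2 -3.5  9.4] roll -0.0 F [ 0.3  0.  -2.7] w 0.296 gf 50.4 q [ 0.05  0.35  0.7   1.7  -0.24  1.18  2.65]
```

View pics/ct.png

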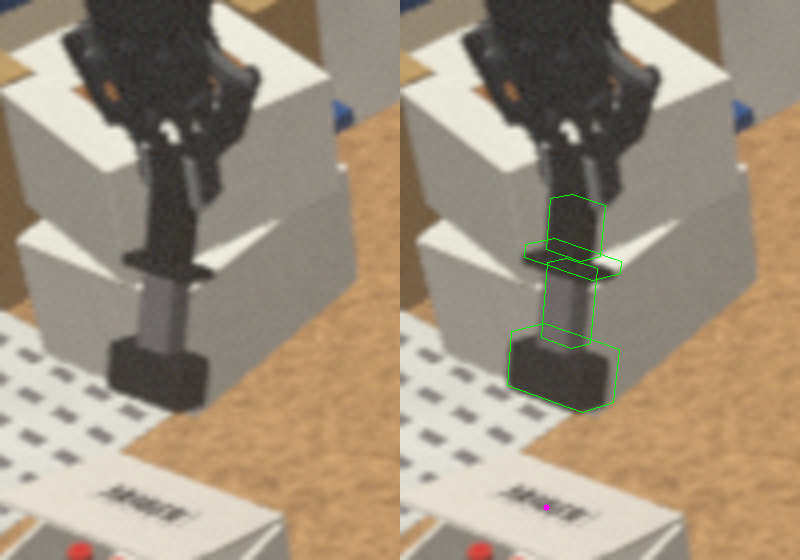

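The tilt holds. The scanner faces the flap label: head at crop (158,375), barcode at (150,503). Small correction, then hold.

Request:
send_rows --pt "0 -1 3" --pt "0 -2 6" --pt "0 -2 9" --pt "0 -2 9" --pt "0 -2 9" --pt "0 -2 9" --pt "0 -2 9" --pt "0 -2 9" --roll '[0, 0, 0, 0, 0, 0, 0, 0]' --claw '[0.1, 0.1, 0.1, 0.1, 0.1, 0.1, 0.1, 0.1]'

```text
t: 15.73
eef_pos: [0.4648, -0.3825, 0.2875]
tool_rot: [0.0, -0.13, 0.991, -0.0]
contact_force: [0.5, 0.4, -1.2]
gripper_width: 0.296
grasp_force: 50.4
```

Request:
send_rows --pt "0 0 0" --pt "0 0 0" --pt "0 0 0" --pt "0 0 0" --pt "0 0 0" --pt "0 0 0" --pt "0 0 0" --pt "0 0 0" --roll '[0, 0, 0, 0, 0, 0, 0, 0]' --claw '[0.1, 0.1, 0.1, 0.1, 0.1, 0.1, 0.1, 0.1]'

```text
t: 16.4
eef_pos: [0.4648, -0.3824, 0.2873]
tool_rot: [-0.0, -0.13, 0.991, 0.0]
contact_force: [-0.5, 0.1, -0.7]
gripper_width: 0.298
grasp_force: 50.4
```

Request:
send_rows --pt "0 0 0" --pt "0 0 0" --pt "0 0 0" --pt "0 0 0" --pt "0 0 0" --pt "0 0 0" --pt "0 0 0" --pt "0 0 0" --roll '[0, 0, 0, 0, 0, 0, 0, 0]' --claw '[0.1, 0.1, 0.1, 0.1, 0.1, 0.1, 0.1, 0.1]'

```text
t: 17.07
eef_pos: [0.4648, -0.3824, 0.2873]
tool_rot: [0.0, -0.13, 0.991, 0.0]
contact_force: [0.2, -0.9, -1.6]
gripper_width: 0.292
grasp_force: 50.4
```

Request:
send_rows --pt "0 0 -8" --pt "0 0 -24" --pt "0 0 -46" --pt "0 0 -70" --pt "0 0 -90" --pt "0 0 -104" --pt "0 0 -110" --pt "0 0 -110" --roll '[0, 0, 0, 0, 0, 0, 0, 0]' --claw '[0.1, 0.1, 0.1, 0.1, 0.1, 0.1, 0.1, 0.1]'

```text
t: 17.73
eef_pos: [0.4652, -0.3831, 0.3991]
tool_rot: [0.001, -0.13, 0.991, -0.001]
contact_force: [0.0, 0.5, -1.9]
gripper_width: 0.295
grasp_force: 50.5
```

```bash
python3 -c "
from h import *
go(stand(-.15,.045,.36),ST[2])
go(stand(-.15,.045,.36),ST[2]+np.pi)
print(stand(0,0,0),stand(.1,.045,0),stand(0,.17,0))"
```

```text
t 17.73 tcp [ 0.4652 -0.3831  0.3991] slide [-99.9 271.1  38.7] roll 4.0 F [ 0.   0.5 -1.9] w 0.295 gf 50.5 q [ 0.03  0.29  0.73  1.54 -0.19  1.38  2.61]
t 17.73 tcp [ 0.4652 -0.3831  0.3991] slide [-99.9 271.1  38.7] roll -176.0 F [ 0.   0.5 -1.9] w 0.295 gf 50.5 q [ 0.03  0.29  0.73  1.54 -0.19  1.38  2.61]
[ 0.6475 -0.111   0.    ] [ 0.73707544 -0.04774464  0.        ] [0.61506017 0.05587617 0.        ]
```

Request:
send_rows --pt "0 0 0" --pt "-3 3 0" --pt "-8 8 0" --pt "-15 15 0" --pt "-25 24 0" --pt "-38 34 0" --pt "-54 44 0" --pt "-70 55 0" --roll '[6, 12, 18, 24, 30, 36, 42, 48]' --claw '[0.1, 0.1, 0.1, 0.1, 0.1, 0.1, 0.1, 0.1]'

```text
t: 18.4
eef_pos: [0.518, -0.3104, 0.3961]
tool_rot: [-0.001, 0.287, 0.958, 0.0]
contact_force: [-0.1, -0.5, -2.0]
gripper_width: 0.298
grasp_force: 50.4
```

```bash
python3 -c "
from h import *
go(stand(.15,.03,.37),ST[2]+np.pi)"
```

```text
t 18.4 tcp [ 0.518  -0.3104  0.3961] slide [-84.8 364.1  25.9] roll 135.6 F [-0.1 -0.5 -2. ] w 0.298 gf 50.4 q [-0.21  0.32  0.87  1.54 -0.25  1.39  1.67]
```

Request:
send_rows --pt "-4 18 0" --pt "-9 40 0" --pt "-15 64 0" --pt "-21 88 0" --pt "-27 112 0" --pt "-33 137 0" --pt "-39 162 0" --pt "-44 187 0" --roll '[6.5, 13, 19.5, 26, 32.5, 39, 45.5, 52]' --claw '[0.1, 0.1, 0.1, 0.1, 0.1, 0.1, 0.1, 0.1]'

```text
t: 19.07
eef_pos: [0.6576, -0.1769, 0.3958]
tool_rot: [-0.001, 0.678, 0.735, -0.0]
contact_force: [0.1, -0.3, -2.5]
gripper_width: 0.302
grasp_force: 50.4
```

```bash
python3 -c "
from h import *
go(stand(.15,.03,.37),ST[2]+np.pi)"
```

```text
t 19.07 tcp [ 0.6576 -0.1769  0.3958] slide [112.9 141.2  25.6] roll 83.7 F [ 0.1 -0.3 -2.5] w 0.302 gf 50.4 q [-0.44  0.55  1.02  1.35 -0.47  1.49  0.63]
```

Request:
send_rows --pt "10 12 0" --pt "25 32 0" --pt "42 53 0" --pt "59 74 0" --pt "76 95 0" --pt "93 116 0" --pt "106 132 0" --pt "113 141 0" --roll '[6, 12, 18, 24, 30, 36, 42, 48]' --claw '[0.1, 0.1, 0.1, 0.1, 0.1, 0.1, 0.1, 0.1]'

```text
t: 19.73
eef_pos: [0.7894, -0.0497, 0.3944]
tool_rot: [-0.001, 0.917, 0.398, -0.001]
contact_force: [0.2, 0.8, -1.8]
gripper_width: 0.299
grasp_force: 50.4
```

```bash
python3 -c "
from h import *
go(stand(.15,.03,.36),ST[2]+np.pi)"
```

```text
t 19.73 tcp [ 0.7894 -0.0497  0.3944] slide [-2.6  2.  34.4] roll 35.9 F [ 0.2  0.8 -1.8] w 0.299 gf 50.4 q [-0.47  0.83  1.13  1.01 -0.73  1.67 -0.35]
```

Request:
send_rows --pt "0 0 0" --pt "-1 0 3" --pt "-1 0 8" --pt "-2 0 14" --pt "-2 0 22" --pt "-2 0 30" --pt "-2 0 38" --pt "-2 0 44" --roll '[6, 12, 18, 24, 30, 36, 36, 36]' --claw '[0.1, 0.1, 0.1, 0.1, 0.1, 0.1, 0.1, 0.1]'

```text
t: 20.4
eef_pos: [0.7861, -0.0547, 0.351]
tool_rot: [-0.0, 0.995, 0.097, -0.001]
contact_force: [0.2, 0.3, -2.8]
gripper_width: 0.298
grasp_force: 50.4
```

```bash
python3 -c "
from h import *
go(stand(.15,.03,.226),ST[2]+np.pi);go(stand(.068,.03,.226),ST[2]+np.pi)"
```

```text
t 20.4 tcp [ 0.7861 -0.0547  0.351 ] slide [  3.4  -1.1 125. ] roll 0.2 F [ 0.2  0.3 -2.8] w 0.298 gf 50.4 q [-0.52  0.89  1.25  1.1  -0.83  1.63 -0.89]
t 20.4 tcp [ 0.7861 -0.0547  0.351 ] slide [-78.6  -1.3 125.1] roll 0.2 F [ 0.2  0.3 -2.8] w 0.298 gf 50.4 q [-0.52  0.89  1.25  1.1  -0.83  1.63 -0.89]
```

Request:
send_rows --pt "0 0 10" --pt "0 0 28" --pt "0 0 50" --pt "0 0 75" --pt "0 0 97" --pt "0 0 114" --pt "0 0 123" --pt "0 0 125" --roll '[0, 0, 0, 0, 0, 0, 0, 0]' --claw '[0.12, 0.12, 0.12, 0.12, 0.12, 0.12, 0.12, 0.12]' --force 22

```text
t: 21.07
eef_pos: [0.7856, -0.0544, 0.2259]
tool_rot: [-0.0, 0.995, 0.096, -0.001]
contact_force: [-0.2, 0.4, -2.3]
gripper_width: 0.296
grasp_force: 50.3
```

```bash
python3 -c "
from h import *
go(stand(.068,.03,.226),ST[2]+np.pi)"
```

```text
t 21.07 tcp [ 0.7856 -0.0544  0.2259] slide [-78.4  -0.9   0.1] roll 0.0 F [-0.2  0.4 -2.3] w 0.296 gf 50.3 q [-0.56  0.98  1.2   1.28 -0.89  1.44 -0.82]
```

Request:
send_rows --pt "-5 0 0" --pt "-11 0 0" --pt "-17 0 0" --pt "-23 0 0" --pt "-29 0 0" --pt "-35 0 0" --pt "-40 0 0" --pt "-45 0 0" --roll '[0, 0, 0, 0, 0, 0, 0, 0]' --claw '[0.12, 0.12, 0.12, 0.12, 0.12, 0.12, 0.12, 0.12]'

```text
t: 21.73
eef_pos: [0.7419, -0.0634, 0.2288]
tool_rot: [-0.0, 0.995, 0.096, 0.001]
contact_force: [2.6, 0.9, -0.1]
gripper_width: 0.296
grasp_force: 51.1
```

Request:
send_rows --pt "-5 0 0" --pt "-10 0 0" --pt "-15 0 0" --pt "-20 0 0" --pt "-25 0 0" --pt "-29 0 0" --pt "-31 0 0" --pt "-31 0 0" --roll '[0, 0, 0, 0, 0, 0, 0, 0]' --claw '[0.12, 0.12, 0.12, 0.12, 0.12, 0.12, 0.12, 0.12]'

```text
t: 22.4
eef_pos: [0.7111, -0.0696, 0.2283]
tool_rot: [-0.0, 0.995, 0.095, -0.0]
contact_force: [2.4, -0.3, -0.8]
gripper_width: 0.297
grasp_force: 51.3
```

```bash
python3 -c "
from h import *
go(stand(.068,.03,.226),ST[2]+np.pi)"
```

```text
t 22.4 tcp [ 0.7111 -0.0696  0.2283] slide [-2.3 -1.5  2.3] roll -0.0 F [ 2.4 -0.3 -0.8] w 0.297 gf 51.3 q [-0.65  0.89  1.25  1.5  -0.85  1.37 -0.72]
```

Request:
send_rows --pt "-1 0 0" --pt "-1.5 0 0" --pt "-2 0 0" --pt "-2.5 0 0" --pt "-3 0 0" --pt "-3 0 0" --pt "-3 0 0" --pt "-3 0 0" --roll '[0, 0, 0, 0, 0, 0, 0, 0]' --claw '[0.12, 0.12, 0.12, 0.12, 0.12, 0.12, 0.12, 0.12]'

```text
t: 23.07
eef_pos: [0.7088, -0.07, 0.2283]
tool_rot: [0.0, 0.995, 0.096, 0.0]
contact_force: [4.7, 0.9, -0.1]
gripper_width: 0.301
grasp_force: 51.4
```

```bash
python3 -c "
from h import *
go(stand(.08,.03,.36),ST[2]+np.pi)"
```

```text
t 23.07 tcp [ 0.7088 -0.07    0.2283] slide [  12.    -1.4 -131.7] roll -0.0 F [ 4.7  0.9 -0.1] w 0.301 gf 51.4 q [-0.66  0.89  1.25  1.51 -0.85  1.36 -0.72]
```

Request:
send_rows --pt "5 0 0" --pt "12 0 -5" --pt "12 0 -20" --pt "12 0 -45" --pt "12 0 -75" --pt "12 0 -105" --pt "12 0 -128" --pt "12 0 -135" --roll '[0, 0, 0, 0, 0, 0, 0, 0]' --claw '[0.1, 0.1, 0.1, 0.1, 0.1, 0.1, 0.1, 0.1]' --force 40

```text
t: 23.73
eef_pos: [0.7207, -0.0696, 0.3688]
tool_rot: [0.001, 0.995, 0.095, 0.002]
contact_force: [0.6, -0.9, -1.3]
gripper_width: 0.298
grasp_force: 51.2
```

Request:
send_rows --pt "-2 0 0" --pt "-8 0 0" --pt "-18 0 0" --pt "-30 0 0" --pt "-42 0 0" --pt "-54 0 0" --pt "-66 0 0" --pt "-78 0 0" --roll '[-6.5, -13, -19.5, -26, -32.5, -39, -45.5, -52]' --claw '[0.1, 0.1, 0.1, 0.1, 0.1, 0.1, 0.1, 0.1]'

```text
t: 24.4
eef_pos: [0.6425, -0.0829, 0.3626]
tool_rot: [-0.001, 0.851, 0.525, -0.001]
contact_force: [-0.4, -0.4, -2.3]
gripper_width: 0.301
grasp_force: 51.1
```

```bash
python3 -c "
from h import *
go(stand(-.11,.045,.34),ST[2])"
```

```text
t 24.4 tcp [ 0.6425 -0.0829  0.3626] slide [-54.5 -97.4  22.8] roll -127.7 F [-0.4 -0.4 -2.3] w 0.301 gf 51.1 q [-0.7   0.58  1.19  1.5  -0.53  1.43  0.04]
```

Request:
send_rows --pt "-5 -9 0" --pt "-11 -20 0" --pt "-18 -32 0" --pt "-25 -44 0" --pt "-32 -57 0" --pt "-39 -70 0" --pt "-46 -83 0" --pt "-51 -92 0" --roll '[-6.5, -13, -19.5, -26, -32.5, -39, -45.5, -52]' --claw '[0.1, 0.1, 0.1, 0.1, 0.1, 0.1, 0.1, 0.1]'

```text
t: 25.07
eef_pos: [0.5367, -0.087, 0.3627]
tool_rot: [-0.001, 0.535, 0.845, -0.001]
contact_force: [-0.3, -1.0, -1.4]
gripper_width: 0.3
grasp_force: 51.1
```

Request:
send_rows --pt "0 0 0" --pt "0 0 0" --pt "0 0 0" --pt "0 0 0" --pt "0 0 0" --pt "0 0 0" --pt "0 0 0" --pt "0 0 0" --roll '[-6.5, -13, -19.5, -26, -32.5, -39, -45.5, -52]' --claw '[0.1, 0.1, 0.1, 0.1, 0.1, 0.1, 0.1, 0.1]'

```text
t: 25.73
eef_pos: [0.5378, -0.0868, 0.3628]
tool_rot: [-0.001, 0.111, 0.994, -0.0]
contact_force: [-0.3, -0.6, -2.3]
gripper_width: 0.299
grasp_force: 51.1
```

```bash
python3 -c "
from h import *
go(stand(-.1,.045,.195),ST[2])"
```

```text
t 25.73 tcp [ 0.5378 -0.0868  0.3628] slide [ -3.    1.7 167.8] roll -23.7 F [-0.3 -0.6 -2.3] w 0.299 gf 51.1 q [-0.7   0.2   0.89  1.73 -0.16  1.29  1.58]
```

Request:
send_rows --pt "0 0 0" --pt "0 0 0" --pt "0 0 0" --pt "0 0 0" --pt "0 0 0" --pt "0 0 0" --pt "0 0 0" --pt "0 0 0" --roll '[-6, -12, -18, -22, -23.7, -23.7, -23.7, -23.7]' --claw '[0.1, 0.1, 0.1, 0.1, 0.1, 0.1, 0.1, 0.1]'

```text
t: 26.4
eef_pos: [0.5384, -0.0865, 0.363]
tool_rot: [-0.0, -0.092, 0.996, -0.0]
contact_force: [0.8, -0.7, -0.9]
gripper_width: 0.299
grasp_force: 51.1
```

```bash
python3 - <<'E'
from h import *
im=bot.read_camera("scene"); np.save("pics/up.npy",im)
go(stand(-.1,.045,.195),ST[2])
E
python3 f.py pics/up.npy pics/upfit.png 0.02
```

```text
t 26.45 tcp [ 0.5385 -0.0864  0.3631] slide [-2.400e+00  1.000e-01  1.681e+02] roll -0.4 F [ 0.1 -0.3 -2.2] w 0.298 gf 51.1 q [-0.65  0.19  0.82  1.73 -0.14  1.29  1.96]
[-0.0297  0.0014  0.0007 -0.0012 -0.0093] 0.1615
[-0.0305  0.0006 -0.0001 -0.0025 -0.0067] 0.1619
[-0.0273  0.0011  0.001  -0.0011  0.0072] 0.1621
[-0.021   0.0006  0.001  -0.0009  0.0006] 0.1623
```

View pics/upfit.png

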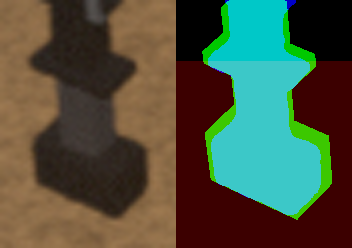

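The silhouette fit shows the scanner upright again, within about 0.03 rad, and centred. Now I lower it in front of the bracket and slide it in at the height it came out.

Request:
send_rows --pt "0 0 12" --pt "0 0 36" --pt "0 0 68" --pt "0 0 100" --pt "0 0 130" --pt "0 0 152" --pt "0 0 164" --pt "0 0 167" --roll '[0, 0, -0.2, -0.4, -0.4, -0.4, -0.4, -0.4]' --claw '[0.1, 0.1, 0.1, 0.1, 0.1, 0.1, 0.1, 0.1]'

```text
t: 27.12
eef_pos: [0.5371, -0.0861, 0.1937]
tool_rot: [-0.002, -0.096, 0.995, -0.0]
contact_force: [-0.3, 0.2, -2.1]
gripper_width: 0.297
grasp_force: 51.1
```

Request:
send_rows --pt "0 0 0" --pt "0 0 0" --pt "0 0 0" --pt "0 0 0" --pt "0 0 0" --pt "0 0 0" --pt "0 0 0" --pt "0 0 0" --roll '[0, 0, 0, 0, 0, 0, 0, 0]' --claw '[0.1, 0.1, 0.1, 0.1, 0.1, 0.1, 0.1, 0.1]'

```text
t: 27.78
eef_pos: [0.5389, -0.0862, 0.1965]
tool_rot: [0.0, -0.097, 0.995, 0.0]
contact_force: [0.1, -0.3, -1.7]
gripper_width: 0.294
grasp_force: 51.1
```

```bash
python3 -c "
from h import *
go(stand(0,.045,.196),ST[2])"
```

```text
t 27.78 tcp [ 0.5389 -0.0862  0.1965] slide [-101.9   -0.2    0.5] roll 0.1 F [ 0.1 -0.3 -1.7] w 0.294 gf 51.1 q [-0.55  0.37  0.75  1.94 -0.31  0.95  2.12]
```

Request:
send_rows --pt "-7 0 0" --pt "-17 0 0" --pt "-30 0 0" --pt "-45 0 0" --pt "-62 0 0" --pt "-80 0 0" --pt "-94 0 0" --pt "-101 0 0" --roll '[0, 0, 0, 0, 0, 0, 0, 0]' --claw '[0.1, 0.1, 0.1, 0.1, 0.1, 0.1, 0.1, 0.1]'

```text
t: 28.45
eef_pos: [0.6406, -0.0655, 0.1959]
tool_rot: [0.0, -0.098, 0.995, -0.0]
contact_force: [-0.3, 0.5, -1.9]
gripper_width: 0.299
grasp_force: 51.1
```

Request:
send_rows --pt "0 0 0" --pt "0 0 3" --pt "0 0 7" --pt "0 0 11" --pt "0 0 15" --pt "0 0 18" --pt "0 0 20" --pt "0 0 21" --roll '[0, 0, 0, 0, 0, 0, 0, 0]' --claw '[0.1, 0.1, 0.1, 0.1, 0.1, 0.1, 0.1, 0.1]'

```text
t: 29.12
eef_pos: [0.6376, -0.0668, 0.1749]
tool_rot: [-0.0, -0.097, 0.995, 0.0]
contact_force: [0.7, 0.8, -2.6]
gripper_width: 0.299
grasp_force: 51.1
```

```bash
python3 -c "
from h import *
go(stand(0,.045,.172),ST[2])"
```

```text
t 29.12 tcp [ 0.6376 -0.0668  0.1749] slide [-1.3 -0.3  2.9] roll 0.1 F [ 0.7  0.8 -2.6] w 0.299 gf 51.1 q [-0.47  0.56  0.68  1.73 -0.41  1.    2.13]
```

Request:
send_rows --pt "0 0 0.5" --pt "0 0 1" --pt "0 0 1.5" --pt "0 0 2" --pt "0 0 2" --pt "0 0 2" --pt "0 0 2" --pt "0 0 2" --roll '[0, 0, 0, 0, 0, 0, 0, 0]' --claw '[0.1, 0.1, 0.1, 0.1, 0.1, 0.1, 0.1, 0.1]'

```text
t: 29.78
eef_pos: [0.638, -0.0669, 0.1735]
tool_rot: [0.0, -0.097, 0.995, -0.0]
contact_force: [0.0, 0.4, -0.9]
gripper_width: 0.297
grasp_force: 51.4
```

Request:
send_rows --pt "0 0 0.5" --pt "0 0 1" --pt "0 0 1.5" --pt "0 0 1.5" --pt "0 0 1.5" --pt "0 0 1.5" --pt "0 0 1.5" --pt "0 0 1.5" --roll '[0, 0, 0, 0, 0, 0, 0, 0]' --claw '[0.1, 0.1, 0.1, 0.1, 0.1, 0.1, 0.1, 0.1]'

```text
t: 30.45
eef_pos: [0.6382, -0.0668, 0.1734]
tool_rot: [0.0, -0.097, 0.995, 0.0]
contact_force: [-3.2, 1.2, 10.6]
gripper_width: 0.293
grasp_force: 52.9
```

Request:
send_rows --pt "0 0 -1" --pt "0 0 -1.5" --pt "0 0 -1.5" --pt "0 0 -1.5" --pt "0 0 -1.5" --pt "0 0 -1.5" --pt "0 0 -1.5" --pt "0 0 -1.5" --roll '[0, 0, 0, 0, 0, 0, 0, 0]' --claw '[0.1, 0.1, 0.35, 0.45, 0.6, 0.75, 0.9, 1]'

```text
t: 31.12
eef_pos: [0.6379, -0.0668, 0.1732]
tool_rot: [-0.0, -0.097, 0.995, -0.0]
contact_force: [0.3, 0.9, 0.1]
gripper_width: 0.979
grasp_force: 0.0
```

Request:
send_rows --pt "0 0 0" --pt "0 0 0" --pt "0 0 0" --pt "0 0 -5" --pt "0 0 -15" --pt "0 0 -30" --pt "0 0 -50" --pt "0 0 -70" --roll '[0, 0, 0, 0, 0, 0, 0, 0]' --claw '[1, 1, 1, 1, 1, 1, 1, 1]'

```text
t: 31.78
eef_pos: [0.6378, -0.067, 0.2448]
tool_rot: [-0.0, -0.096, 0.995, -0.0]
contact_force: [0.4, 0.2, 1.0]
gripper_width: 1.002
grasp_force: 0.0
```

Request:
send_rows --pt "0 0 -20" --pt "0 0 -50" --pt "0 0 -80" --pt "0 0 -100" --pt "0 0 -110" --pt "0 0 -110" --pt "0 0 -110" --pt "0 0 -110" --roll '[0, 0, 0, 0, 0, 0, 0, 0]' --claw '[1, 1, 1, 1, 1, 1, 1, 1]'

```text
t: 32.45
eef_pos: [0.6372, -0.0665, 0.3517]
tool_rot: [-0.001, -0.097, 0.995, 0.0]
contact_force: [-1.0, 0.7, -0.7]
gripper_width: 1.002
grasp_force: 0.0
```

```bash
python3 - <<'E'
from h import *
a=np.load("pics/scene.npy").astype(int); b=bot.read_camera("scene").astype(int)
go(stand(0,.045,.35),ST[2])
d=cv2.GaussianBlur(np.abs(a-b).max(2).astype(np.float32),(3,3),0)
for n,(u,v,w,h) in dict(scanner=(255,165,40,60),torch=(222,152,35,55),carton=(180,112,80,60),roll=(175,172,35,32),bottle=(343,160,27,58),jar=(360,310,36,48),rack=(278,230,75,76)).items():
    r=d[v:v+h,u:u+w]; print(n,r.mean().round(1),(r>35).sum())
P=lambda z:proj("scene",stand(0,.045,z))[0].round(1)
print(P(.208))
for im in (a,b):
    g=im[160:200,245:295].max(2); m=(g<70).astype(np.uint8); ys,xs=np.nonzero(m); print(len(xs),xs.mean()+245,ys.mean()+160,ys.min()+160)
E
```

```text
t 32.5 tcp [ 0.6371 -0.0665  0.3515] slide [-1.7 -0.7  1.5] roll 0.1 F [-0.5 -0.1 -0.4] w 0.997 gf 0.0 q [-0.54  0.41  0.77  1.52 -0.29  1.33  2.03]
scanner 5.1 0
torch 3.2 0
carton 3.0 0
roll 3.2 0
bottle 3.1 0
jar 3.1 0
rack 3.2 0
[264.9 170.3]
491 265.05091649694504 184.94297352342159 168
495 265.6121212121212 184.8242424242424 167
```

```bash
python3 -c "
from station import bot
print(bot.hand_in())"
```

```text
the job is handed in; nothing more can be done
None
```

I scanned the five-tube rack's label, then the flap's label, holding still more than 1.3 s at each, hung the scanner back on its bracket and handed in after about 32 s; the final picture shows nothing else moved, but the judge's verdict isn't known and the tilt (about 0.41 rad, set by pivoting the scanner in the grip) is about 0.04 rad off square at each label.

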